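Put the canister set back on its shelf in order of height

ROBOT

A 6-joint arm with a two-finger parallel gripper is mounted at the origin on the work surface. World frame = base frame: x ahead of the robot, y to its left, z up, the work surface at z = 0. Lengths are in m, angles in rad, forces in N, time in s.
With the tool pointing down it reaches from about 0.35 to 0.875 m from the base axis. Payload 4.2 kg.
Tool frame: the origin (TCP) lies between the finger pads; the fingertips stand 19 mm ahead of it and the grasp point (between the pads) is the TCP (env.tips_ahead is the distance from the TCP to the fingertips, in m); z points along the fingers, y is the line along which they close (so a half turn about z gives the same grasp; the last joint's range is limited). The gripper opens to 85 mm and grips with 20 to 120 N. Pads are 22 mm wide; open, the fingers measure 114 mm over their backs; the gripper's body (76 mm by 85 mm) begins 54 mm behind the grasp point. The pads swing forward as they close: fully open they stand 13 mm farther back than shut.
Start: joints at [1.602, 0.385, 0.008, 0, -1.194, -0.259], TCP at [0.141, 0.609, 0.25] pointing down, gripper open.
Joint ranges: [-3.14, 3.14], [-1.21, 2.06], [-1.07, 1.41], [-3.16, 2.05], [-2.99, -0.16], [-3.1, 3.1]. Speed limits (rad/s): [2.79, 2.79, 3.14, 3.14, 3.14, 3.14].

INTERFACE

Orientations are given as a unit quaternion [x, y, z, w].
In Python, from rig import env gives the robot as it stands.
- The arm moves only by the tool servo_tool, never from a script. Its argument "motion" is a list that holds one entry, the list of rows, each a list of 7 numbers: the shift along the world's x, y, z scaled (see below), then the turn, a rotation vector about the world's x, y, z scaled (see below), then the closure, from 0 (fully open) to 1 (shut). A call has exactly 8 rows; each row is the pose to reach, as a shift and turn from the pose commanded when the call began; what a row does not reach only later rows make up. The controller multiplies each number of a shift by 25 cm and each number of a turn by 90 degrees. A row lasts 1/8 s, in which the tool goes at most 62.5 mm and 10.7 degrees, less where a joint would pass 70% of its speed; a pose out of reach is approached as far as the arm can. A call with a number of a shift or a turn outside -1 to 1 is refused whole. A call with a gripper value outside its range is refused whole. The fingers move at their own pace and stop on an object; the grip force is fixed at half the most. Time passes only in rows, so rows that repeat a pose let the fingers close, or fill a call up. It gives the time, the measured TCP pose, the force, the opening and the grip force at its end, in the units of the state.
- env.state(): the state, without advancing time (a new reading comes with each control period).
- env.camera(name): name is "scene" or "top" or "wrist"; returns a dict with "image" (384x512x3 uint8, blue, green, red), "K" (3x3 intrinsics, pixels), "k1" (the pictures are not rectified: a ray, as slopes to the right and down, at radius r is drawn at 1 + k1 r^2 times it, then the intrinsics apply), "xyz" and "rotation" of the camera in the world; the wrist camera has in their place "tool_from_camera" (4x4, takes a point from camera to tool coordinates, whose origin is the TCP and whose axes are the flange's). Camera axes: x right, y down, z forward; pixel columns grow to the right and rows downward; lengths in m; the calibration is good to about 2 mm. A picture is of the moment at which its call begins: read the wrist's pose just before it. There is no depth.
- env.hand_in(): hands the job in; it is judged then, once.
Trained networks look in a picture, given as the dict that the camera call returned (one of the last four; its "shot" number tells which), for a name from the list of things; names that differ only in an ending like _2 or _b are one class to them, and where a whole thing is asked for, a point or a joint stands for the part that bears it (a point fixed in the world has none). Each returns a list of dicts, best first, with "confidence" (0 to 1); they miss things now and then, are a little off and sometimes report something else, mostly with a low value. They report only what shows in the picture. A call takes as long as a camera call. They do not tell look-alikes from the thing itself.
- env.trace(picture, thing): "mask" (384x512 bool, what is visible of it).
- env.spot_point(picture, thing): "centre" ([x, y, z] in m, in the coordinates of the camera as it stood for that picture, good to about 4 mm: a listed point, or the origin of a listed thing).
The state is a dict: "time_s": time; "joint_pos": joint angles; "joint_velocities": joint speeds; "joint_efforts": joint torques, N m; "tcp_pos": TCP position; "ee_rot": TCP orientation; "force": force on the tool from outside, world axes, zero at the start; "moment": the same for the moment, N m; "gripper_width": opening from 0.0 (shut) to 1.0 (fully open); "finger_force": force on a finger pad.
Only numpy, scipy, OpenCV 4.12 (cv2) and the standard library are available. Lean on these libraries where they do the work, as an engineer would, in place of code of your own. Each camera call takes 0.05 s, during which the arm holds its last target. There are 200 camera calls.

TASK

Put the four loose aluminium storage tins back on the low wooden shelf, one standing in the middle of each round cork mat, in order of height: the tallest next to the brass mortar, then stepping down along the row to the shortest next to the white salt jar. Keep every tin upright all the time so that nothing spills, and leave them standing there, let go.

Things in the scene. Friction and masses are not known exactly. Their poses are not given: they have to be found in the camera images.
- tin_1_mid (a point): the tallest and widest of the four loose storage tins: an upright aluminium cylinder, 66 mm in diameter and 138 mm high to the top of its lid, which stays on; a black button 16 mm wide stands 10 mm higher, in the middle of the lid. The point lies on the axis, half-way up (69 mm above its foot); z along the axis, up. Weighs 0.3 to 0.52 kg; starts upright on the worktop. Grip it round its straight side from above
- tin_2_mid (a point): the second tallest of the four loose storage tins: an upright aluminium cylinder, 58 mm in diameter and 110 mm high to the top of its lid, which stays on; a black button 16 mm wide stands 10 mm higher, in the middle of the lid. The point lies on the axis, half-way up (55 mm above its foot); z along the axis, up. Weighs 0.22 to 0.39 kg; starts upright on the worktop. Grip it round its straight side from above
- tin_3_mid (a point): the third tallest of the four loose storage tins: an upright aluminium cylinder, 50 mm in diameter and 84 mm high to the top of its lid, which stays on; a black button 16 mm wide stands 10 mm higher, in the middle of the lid. The point lies on the axis, half-way up (42 mm above its foot); z along the axis, up. Weighs 0.15 to 0.26 kg; starts upright on the worktop. Grip it round its straight side from above
- tin_4_mid (a point): the shortest and slimmest of the four loose storage tins: an upright aluminium cylinder, 42 mm in diameter and 60 mm high to the top of its lid, which stays on; a black button 16 mm wide stands 10 mm higher, in the middle of the lid. The point lies on the axis, half-way up (30 mm above its foot); z along the axis, up. Weighs 0.09 to 0.16 kg; starts upright on the worktop. Grip it round its straight side from above
- mat_1: one of four alike round cork mats, 90 mm in diameter and 5 mm thick, fixed in a straight row 120 mm apart along the low wooden shelf, whose board's top lies 30 mm above the worktop. Which of them is where in the row is shuffled. Origin: centre of its underside, on the shelf; its top is 5 mm above; y along the row, +x towards the shelf's back, where a thin steel rail 6 mm thick runs 83 mm behind the mats' centres, its top 28 mm above the shelf
- mat_2: one of four alike round cork mats, 90 mm in diameter and 5 mm thick, fixed in a straight row 120 mm apart along the low wooden shelf, whose board's top lies 30 mm above the worktop. Which of them is where in the row is shuffled. Origin: centre of its underside, on the shelf; its top is 5 mm above; y along the row, +x towards the shelf's back, where a thin steel rail 6 mm thick runs 83 mm behind the mats' centres, its top 28 mm above the shelf
- mat_3: one of four alike round cork mats, 90 mm in diameter and 5 mm thick, fixed in a straight row 120 mm apart along the low wooden shelf, whose board's top lies 30 mm above the worktop. Which of them is where in the row is shuffled. Origin: centre of its underside, on the shelf; its top is 5 mm above; y along the row, +x towards the shelf's back, where a thin steel rail 6 mm thick runs 83 mm behind the mats' centres, its top 28 mm above the shelf
- mat_4: one of four alike round cork mats, 90 mm in diameter and 5 mm thick, fixed in a straight row 120 mm apart along the low wooden shelf, whose board's top lies 30 mm above the worktop. Which of them is where in the row is shuffled. Origin: centre of its underside, on the shelf; its top is 5 mm above; y along the row, +x towards the shelf's back, where a thin steel rail 6 mm thick runs 83 mm behind the mats' centres, its top 28 mm above the shelf
- mortar: brass mortar with its pestle in it, fixed at one end of the row (either end), 130 mm from the nearest mat's centre; 88 mm wide, 79 mm high, pestle to 115 mm leaning to the back. Origin: centre of its underside, on the shelf
- salt_jar: white ceramic salt jar with a wooden lid, fixed at the other end of the row, 130 mm from the nearest mat's centre; 84 mm wide, 84 mm high. Origin: centre of its underside, on the shelf
There are look-alikes about, which are no part of the job. Leave any blue look-alike of the part that bears tin_3_mid alone. Leave any pink look-alike of the part that bears tin_2_mid alone.

How it is judged:
At the end, for the whole second after the job is handed in: Each tin stands upright (within 5 degrees), at rest and untouched on a cork mat, within 15 mm of the mat's centre, and the four are in order of height along the row: tallest on the mat next to the mortar, second tallest on the next, then the third, and the shortest on the mat next to the salt jar ((horizontal distance between tin_1_mid and mat_1 below 0.015 m or horizontal distance between tin_1_mid and mat_2 below 0.015 m or horizontal distance between tin_1_mid and mat_3 below 0.015 m or horizontal distance between tin_1_mid and mat_4 below 0.015 m) and horizontal distance between tin_1_mid and mortar below 0.19 m and height (world z) of tin_1_mid below 0.109 m and angle between each of tin_1_mid, tin_2_mid, tin_3_mid, tin_4_mid's own z axis and vertical below 0.09 rad and linear speed of each of tin_1, tin_2, tin_3, tin_4 below 0.01 m/s and contact force between each of tin_1, tin_2, tin_3, tin_4 and the fingers below 0.05 N and (horizontal distance between tin_2_mid and mat_1 below 0.015 m or horizontal distance between tin_2_mid and mat_2 below 0.015 m or horizontal distance between tin_2_mid and mat_3 below 0.015 m or horizontal distance between tin_2_mid and mat_4 below 0.015 m) and horizontal distance between tin_2_mid and mortar between 0.19 and 0.31 m and height (world z) of tin_2_mid below 0.095 m and (horizontal distance between tin_3_mid and mat_1 below 0.015 m or horizontal distance between tin_3_mid and mat_2 below 0.015 m or horizontal distance between tin_3_mid and mat_3 below 0.015 m or horizontal distance between tin_3_mid and mat_4 below 0.015 m) and horizontal distance between tin_3_mid and mortar between 0.31 and 0.43 m and height (world z) of tin_3_mid below 0.082 m and (horizontal distance between tin_4_mid and mat_1 below 0.015 m or horizontal distance between tin_4_mid and mat_2 below 0.015 m or horizontal distance between tin_4_mid and mat_3 below 0.015 m or horizontal distance between tin_4_mid and mat_4 below 0.015 m) and horizontal distance between tin_4_mid and mortar between 0.43 and 0.55 m and height (world z) of tin_4_mid below 0.07 m).
It fails at once if a tin is tipped more than 30 degrees from upright (angle between any of tin_1_mid, tin_2_mid, tin_3_mid, tin_4_mid's own z axis and vertical above 0.52 rad).
It also fails if it takes over 102 s, if anything falls off the work surface, if the arm or the gripper's body presses on something with over 40 N, if the wrist force passes 120 N, or if a joint passes its speed limit or range.

## Working session

There is one attempt and no reset: what is moved stays moved. The work goes in short steps, Python scripts to look and compute and a tool call to move; the robot and the scene stay as the last step left them, time stands still between calls to the robot, and variables do not carry over. Pictures are saved under pics/ and viewed, at most 14 in all, crops included, and the job is handed in when it is done.

Besides the shell and the picture viewer there is one more tool, called after ">>>" by a JSON object that holds its "fn" and its "kwargs". servo_tool: Moves the arm, as the interface text tells. Its arguments: {"type":"object","properties":{"motion":{"type":"array"}},"required":["motion"]}

```bash
ls; mkdir -p pics
cat > h.py <<'E'
import sys; sys.path.insert(0,'.')
import numpy as np, cv2
from rig import env
def ray(c,px):
    K=np.array(c['K']); p=cv2.undistortPoints(np.array([[px]],float),K,np.array([c['k1'],0,0,0,0.]))[0,0]
    return np.array(c['rotation'])@np.array([p[0],p[1],1])
def at_z(c,px,z):
    d=ray(c,px); o=np.array(c['xyz']); return o+d*(z-o[2])/d[2]
def spots(c,thing):
    return [(round(s['confidence'],2),np.round(np.array(c['rotation'])@np.array(s['centre'])+np.array(c['xyz']),4)) for s in env.spot_point(c,thing)]
E
python3 - <<'E'
from h import *
for n in('top','scene'):
    c=env.camera(n); cv2.imwrite(f'pics/{n}0.png',c['image']); print(n,c['xyz'])
    for t in ['tin_1_mid','mat_1','mortar','salt_jar']:
        for s in spots(c,t): print(t,*s)
        if t=='tin_1_mid':
            for m in env.trace(c,t):
                ys,xs=np.nonzero(m['mask']); print(round(m['confidence'],2),xs.mean().round(),ys.mean().round(),xs.min(),xs.max(),ys.min(),ys.max(),np.median(c['image'][m['mask']],0))
print(env.state())
E
```

```text
pics
top [0.30293035 0.02955224 0.89842973]Traceback (most recent call last):
  File "<stdin>", line 5, in <module>
  File "h.py", line 10, in spots
    return [(round(s['confidence'],2),np.round(np.array(c['rotation'])@np.array(s['centre'])+np.array(c['xyz']),4)) for s in env.spot_point(c,thing)]
                                               ~~~~~~~~~~~~~~~~~~~~~~~^~~~~~~~~~~~~~~~~~~~~~
ValueError: matmul: Input operand 1 has a mismatch in its core dimension 0, with gufunc signature (n?,k),(k,m?)->(n?,m?) (size 3 is different from 4)
```

```bash
sed -i "s/np.array(c\['rotation'\])/R.from_quat(c['rotation']).as_matrix()/; s/^import numpy.*/&\nfrom scipy.spatial.transform import Rotation as R/" h.py
python3 - <<'E'
from h import *
for n in('top','scene'):
    c=env.camera(n); cv2.imwrite(f'pics/{n}0.png',c['image']); print(n,c['xyz'],c['rotation'])
    for t in ['tin_1_mid','tin_2_mid','tin_3_mid','tin_4_mid','mat_1','mortar','salt_jar']:
        for s in spots(c,t): print(t,*s)
        if t=='tin_1_mid':
            for m in env.trace(c,t):
                ys,xs=np.nonzero(m['mask']); print(round(m['confidence'],2),xs.mean().round(),ys.mean().round(),xs.min(),xs.max(),ys.min(),ys.max(),np.median(c['image'][m['mask']],0))
print(env.state())
E
```

```text
top [0.30293035 0.02955224 0.89842973] [-0.67537565  0.72963301 -0.07786406  0.07376036]
tin_1_mid 0.83 [ 0.4125 -0.1464  0.0673]
tin_1_mid 0.74 [ 0.3615 -0.2983  0.0548]
0.96 336.0 206.0 316 356 188 224 [129. 138. 145.]
0.37 385.0 120.0 364 405 95 142 [ 14.  73. 109.]
tin_2_mid 0.91 [ 0.3578 -0.3006  0.0545]
tin_2_mid 0.78 [ 0.3132 -0.1944  0.0535]
tin_3_mid 0.86 [0.3476 0.2688 0.0425]
tin_3_mid 0.83 [0.2496 0.3185 0.0425]
tin_4_mid 0.68 [0.6515 0.0792 0.0311]
mat_1 0.89 [0.65   0.078  0.0306]
mat_1 0.81 [ 0.624  -0.1557  0.0301]
mat_1 0.69 [0.6601 0.1969 0.0324]
mat_1 0.63 [ 0.6385 -0.037   0.0291]
mortar 0.84 [ 0.6109 -0.2872  0.0238]
salt_jar 0.83 [0.6832 0.3278 0.0327]
salt_jar 0.62 [0.3476 0.271  0.0439]
scene [1.16937241 0.44440341 0.72159664] [ 0.42655851  0.78705368 -0.38564687 -0.22331779]
tin_1_mid 0.72 [ 0.4175 -0.1469  0.0684]
tin_1_mid 0.69 [ 0.6268 -0.155   0.0315]
0.84 215.0 177.0 205 225 156 200 [159. 161. 170.]
tin_2_mid 0.67 [ 0.311  -0.1911  0.0528]
tin_2_mid 0.58 [ 0.3619 -0.3044  0.0535]
tin_3_mid 0.93 [0.2516 0.3215 0.0421]
tin_3_mid 0.87 [0.3468 0.2733 0.0431]
[... 270 characters left out ...]
1.0, 'joint_pos': array([ 1.60158003e+00,  3.84679595e-01,  7.89953901e-03, -2.26161815e-05,
       -1.19397414e+00, -2.58600597e-01]), 'joint_velocities': array([ 0.00120307,  0.00075795,  0.00071208,  0.00023757, -0.00073157,
        0.00094527]), 'joint_efforts': array([ 4.94382817e-06, -3.92098045e+01,  1.88617426e+01,  4.19070259e+00,
       -2.49696241e-04, -1.89459307e-06]), 'tcp_pos': array([0.14112159, 0.60884051, 0.25032086]), 'ee_rot': array([ 9.93518972e-01, -1.13666409e-01, -1.34423826e-05, -1.93298367e-05]), 'force': array([-0.58636177, -0.24906556, -0.04139549]), 'moment': array([-0.02593443,  0.02363724, -0.00509344]), 'finger_force': 0.0, 'gripper_width': 1.0017098658308277}
```

View pics/top0.png

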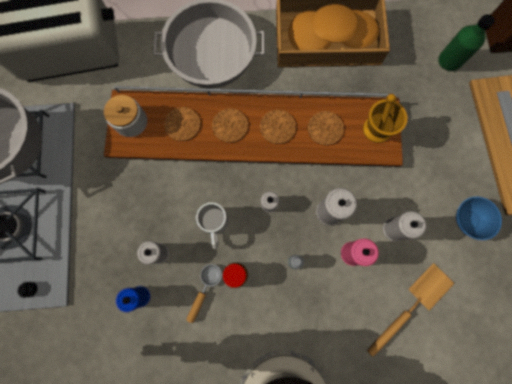

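View pics/scene0.png

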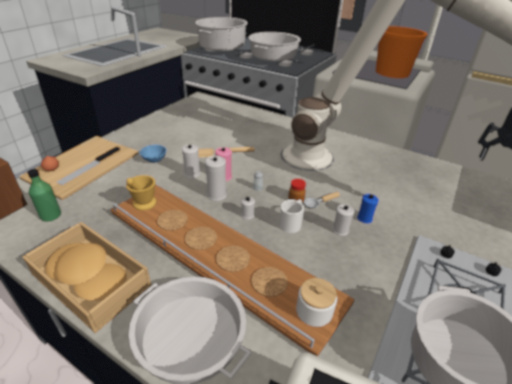

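The top view shows the plain aluminium tins at px (340,205) tin 1, (410,225) tin 2, (150,252) tin 3 and (269,201) tin 4. The pink (362,252) and blue (133,298) look-alikes are to be left alone. Mats run from (182,124) to (326,127), with the mortar at the right end (385,120) and the salt jar at the left (125,115). The scene view agrees. Next I fit the row.

Run:
```python
from h import *
P=[(0,.6109,-.2872),(0,.609,-.290),(130,.624,-.1557),(130,.622,-.1564),(250,.6385,-.037),(250,.6349,-.0429),(370,.65,.078),(370,.6492,.0761),(490,.6601,.1969),(490,.6625,.2002),(620,.6832,.3278),(620,.6776,.328)]
P=np.array(P); s=P[:,0]/1000-.31; c=P[:,1:].mean(0); d=(s[:,None]*(P[:,1:]-c)).sum(0); d/=np.hypot(*d)
print(c,d,np.degrees(np.arctan2(d[0],d[1])))
for t in(.13,.25,.37,.49): print(np.round(c+d*(t-.31),4))
print(np.round(c+s[:,None]*d-P[:,1:],4))
```

```text
[0.64349167 0.01981667] [0.11193211 0.99371586] 6.426705103145696
[ 0.6233 -0.1591]
[ 0.6368 -0.0398]
[0.6502 0.0794]
[0.6636 0.1987]
[[-0.0021 -0.001 ]
 [-0.0002  0.0018]
 [-0.0007 -0.0034]
 [ 0.0013 -0.0027]
 [-0.0017 -0.0028]
 [ 0.0019  0.0031]
 [ 0.0002  0.0014]
 [ 0.001   0.0033]
 [ 0.0035  0.0018]
 [ 0.0011 -0.0015]
 [-0.005   0.0001]
 [ 0.0006 -0.0001]]
```

>>> {"fn": "servo_tool", "kwargs": {"motion": [[[0.1, -0.15, 0, 0, 0, -0.115, 0], [0.2, -0.3, 0, 0, 0, -0.23, 0], [0.3, -0.5, 0, 0, 0, -0.345, 0], [0.4, -0.65, 0, 0, 0, -0.46, 0], [0.5, -0.8, 0, 0, 0, -0.575, 0], [0.6, -0.95, 0, 0, 0, -0.69, 0], [0.7, -1.0, 0, 0, 0, -0.805, 0], [0.76, -1.0, 0, 0, 0, -0.92, 0]]]}}

```text
time_s: 2.0
tcp_pos: [0.3321, 0.3577, 0.2508]
ee_rot: [-0.667, 0.745, 0.0, 0.0]
force: [0.3, 0.7, -0.2]
gripper_width: 0.997
finger_force: 0.0
```

```bash
cat >> h.py <<'E'
def wrist(*things):
    s=env.state(); c=env.camera('wrist'); T=np.array(c['tool_from_camera']); Q=R.from_quat(s['ee_rot']).as_matrix()
    print('tcp',np.round(s['tcp_pos'],4))
    for t in things:
        for d in env.spot_point(c,t):
            p=Q@(T[:3,:3]@np.array(d['centre'])+T[:3,3])+s['tcp_pos']; print(t,round(d['confidence'],2),np.round(p,4))
    return c
E
python3 - <<'E'
from h import *
c=wrist('tin_3_mid','mat_1'); cv2.imwrite('pics/w0.png',c['image']); print(c['tool_from_camera'])
E
```

```text
tcp [0.3321 0.3577 0.2508]
tin_3_mid 0.97 [0.2507 0.3231 0.0389]
[[-1.05745147e-03 -9.51068075e-01 -3.08979607e-01  7.92552864e-02]
 [ 9.99999128e-01 -1.25022668e-03  4.25918531e-04  8.98012260e-04]
 [-7.91372067e-04 -3.08978887e-01  9.51068568e-01 -1.23895119e-01]
 [ 0.00000000e+00  0.00000000e+00  0.00000000e+00  1.00000000e+00]]
```

View pics/w0.png

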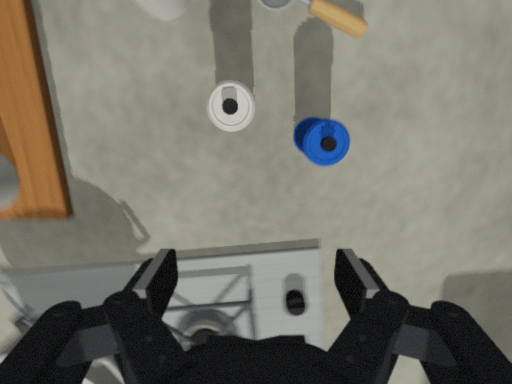

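The wrist picture shows the plain tin 3 with its button at (230,106), and the blue one at (327,144). Since the button is easy to pick out, I'll cross-check the position from it.

Run:
```python
from h import *
s=env.state(); c=env.camera('wrist'); T=np.array(c['tool_from_camera']); Q=R.from_quat(s['ee_rot']).as_matrix()
c['rotation']=R.from_matrix(Q@T[:3,:3]).as_quat(); c['xyz']=Q@T[:3,3]+s['tcp_pos']
for px in((230,106),(327.5,144)): print(at_z(c,px,.094))
print([spots(c,'tin_3_mid')])
c=env.camera('top')
for n,px,z in(('1',(342,205),.148),('2',(412,224),.12),('3',(149,252),.094),('4',(268,201),.07)): print(n,at_z(c,px,z))
# dark button centroid in top image
g=c['image'].max(2).astype(float)
for n,(x,y),z in(('1',(342,205),.148),('2',(412,224),.12),('3',(149,252),.094),('4',(268,201),.07)):
    w=np.clip(140-g[y-6:y+7,x-6:x+7],0,None); yy,xx=np.mgrid[y-6:y+7,x-6:x+7]; px=((w*xx).sum()/w.sum(),(w*yy).sum()/w.sum()); print(n,np.round(px,1),at_z(c,px,z))
cv2.imwrite('pics/crop.png',cv2.resize(np.hstack([c['image'][y-25:y+25,x-25:x+25] for x,y in((342,205),(412,224),(149,252),(268,201))]),None,fx=4,fy=4,interpolation=0))
```

```text
[0.34687362 0.274782   0.094     ]
[0.25319997 0.32117104 0.094     ]
[[(0.67, array([0.2531, 0.3239, 0.0402]))]]
1 [ 0.41004738 -0.14856389  0.148     ]
2 [ 0.36212583 -0.29798071  0.12      ]
3 [0.34787814 0.26774817 0.094     ]
4 [0.44349806 0.00101961 0.07      ]
1 [342.3 202.3] [ 0.41562228 -0.14993574  0.148     ]
2 [414.1 223.8] [ 0.36214003 -0.302551    0.12      ]
3 [148.3 251.8] [0.34833375 0.26935077 0.094     ]
4 [270.1 199.6] [ 0.44640813 -0.00403921  0.07      ]
```

View pics/crop.png

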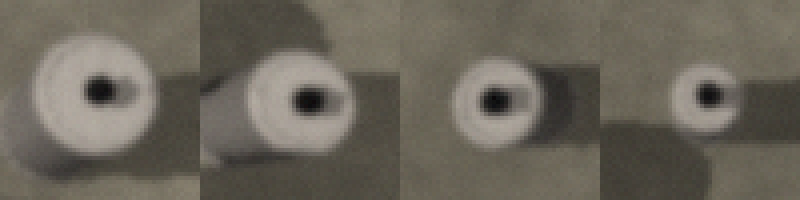

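The crop shows each button clearly inside its lid, and the centroids fit the network positions. I'll pick tin 3 at (0.347, 0.272).

>>> {"fn": "servo_tool", "kwargs": {"motion": [[[0.03, -0.17, 0, 0, 0, 0, 0], [0.06, -0.343, 0, 0, 0, 0, 0], [0.06, -0.343, 0, 0, 0, 0, 0], [0.06, -0.343, -0.2, 0, 0, 0, 0], [0.06, -0.343, -0.4, 0, 0, 0, 0], [0.06, -0.343, -0.6, 0, 0, 0, 0], [0.06, -0.343, -0.75, 0, 0, 0, 0], [0.06, -0.343, -0.816, 0, 0, 0, 0]]]}}

```text
time_s: 3.3
tcp_pos: [0.3452, 0.2732, 0.0442]
ee_rot: [-0.671, 0.741, -0.0, -0.002]
force: [0.3, -0.8, 0.2]
gripper_width: 0.998
finger_force: 0.0
```

>>> {"fn": "servo_tool", "kwargs": {"motion": [[[0, 0, 0, 0, 0, 0, 0], [0, 0, 0, 0, 0, 0, 0.3], [0, 0, 0, 0, 0, 0, 0.5], [0, 0, 0, 0, 0, 0, 0.7], [0, 0, 0, 0, 0, 0, 1], [0, 0, 0, 0, 0, 0, 1], [0, 0, 0, 0, 0, 0, 1], [0, 0, 0, 0, 0, 0, 1]]]}}

```text
time_s: 4.3
tcp_pos: [0.3467, 0.2742, 0.0477]
ee_rot: [-0.67, 0.742, 0.0, 0.002]
force: [-0.4, 1.1, 4.8]
gripper_width: 0.572
finger_force: 60.2
```

>>> {"fn": "servo_tool", "kwargs": {"motion": [[[0, 0, 0.1, 0, 0, 0, 1], [0, 0, 0.25, 0, 0, 0, 1], [0, 0, 0.4, 0, 0, 0, 1], [0.1, -0.06, 0.5, 0, 0, 0, 1], [0.25, -0.16, 0.56, 0, 0, 0, 1], [0.4, -0.26, 0.56, 0, 0, 0, 1], [0.55, -0.36, 0.56, 0, 0, 0, 1], [0.65, -0.42, 0.56, 0, 0, 0, 1]]]}}

```text
time_s: 5.3
tcp_pos: [0.5094, 0.1666, 0.1862]
ee_rot: [-0.669, 0.743, 0.0, -0.0]
force: [-0.2, 1.0, -2.6]
gripper_width: 0.568
finger_force: 61.3
```

>>> {"fn": "servo_tool", "kwargs": {"motion": [[[0.1, -0.07, 0, 0, 0, 0, 1], [0.22, -0.15, 0, 0, 0, 0, 1], [0.36, -0.24, 0, 0, 0, 0, 1], [0.48, -0.31, 0, 0, 0, 0, 1], [0.555, -0.355, 0, 0, 0, 0, 1], [0.56, -0.355, 0, 0, 0, 0, 1], [0.56, -0.355, 0, 0, 0, 0, 1], [0.56, -0.355, 0, 0, 0, 0, 1]]]}}

```text
time_s: 6.3
tcp_pos: [0.6478, 0.0799, 0.1865]
ee_rot: [-0.67, 0.742, 0.0, -0.0]
force: [0.1, -0.5, -1.3]
gripper_width: 0.572
finger_force: 61.3
```

Run:
```python
from h import *
wrist('mat_1','tin_3_mid'); print(env.state()['gripper_width'])
c=env.camera('scene')
for s in spots(c,'tin_3_mid')+spots(c,'mat_1'): print(*s)
```

```text
tcp [0.6478 0.0799 0.1865]
mat_1 0.8 [ 0.6398 -0.04    0.0341]
mat_1 0.6 [0.6501 0.0767 0.027 ]
0.5713439865651291
0.6 [0.2473 0.3213 0.0395]
0.57 [0.6483 0.078  0.1822]
0.89 [ 0.6258 -0.1587  0.0327]
0.79 [ 0.6366 -0.0426  0.0285]
0.77 [0.652  0.0814 0.0308]
0.74 [0.6634 0.2025 0.0285]
```

>>> {"fn": "servo_tool", "kwargs": {"motion": [[[0.01, 0, -0.08, 0, 0, 0, 1], [0.01, 0, -0.16, 0, 0, 0, 1], [0.01, 0, -0.24, 0, 0, 0, 1], [0.01, 0, -0.32, 0, 0, 0, 1], [0.01, 0, -0.37, 0, 0, 0, 1], [0.01, 0, -0.395, 0, 0, 0, 1], [0.01, 0, -0.41, 0, 0, 0, 1], [0.01, 0, -0.41, 0, 0, 0, 1]]]}}

```text
time_s: 7.6
tcp_pos: [0.6513, 0.0794, 0.0841]
ee_rot: [-0.67, 0.742, -0.0, 0.0]
force: [0.4, -0.1, -1.9]
gripper_width: 0.57
finger_force: 61.3
```

>>> {"fn": "servo_tool", "kwargs": {"motion": [[[0, 0, -0.005, 0, 0, 0, 1], [0, 0, -0.005, 0, 0, 0, 0.4], [0, 0, -0.005, 0, 0, 0, 0.2], [0, 0, -0.005, 0, 0, 0, 0], [0, 0, -0.005, 0, 0, 0, 0], [0, 0, -0.005, 0, 0, 0, 0], [0, 0, 0.1, 0, 0, 0, 0], [0, 0, 0.25, 0, 0, 0, 0]]]}}

```text
time_s: 8.6
tcp_pos: [0.6503, 0.0791, 0.1456]
ee_rot: [-0.67, 0.742, 0.001, -0.002]
force: [0.3, 0.8, 0.2]
gripper_width: 0.998
finger_force: 0.0
```

>>> {"fn": "servo_tool", "kwargs": {"motion": [[[0, 0, 0.2, 0, 0, 0, 0], [-0.1, -0.05, 0.2, 0, 0, 0, 0], [-0.3, -0.12, 0.2, 0, 0, 0, 0], [-0.5, -0.2, 0.2, 0, 0, 0, 0], [-0.7, -0.28, 0.2, 0, 0, 0, 0], [-0.816, -0.333, 0.2, 0, 0, 0, 0], [-0.816, -0.333, 0.1, 0, 0, 0, 0], [-0.816, -0.333, 0, 0, 0, 0, 0]]]}}

```text
time_s: 9.6
tcp_pos: [0.4471, -0.004, 0.1466]
ee_rot: [-0.67, 0.742, -0.001, 0.001]
force: [0.3, 0.7, -1.7]
gripper_width: 1.003
finger_force: 0.0
```

Run:
```python
from h import *
c=env.camera('top')
for t in('tin_3_mid','tin_2_mid','tin_1_mid'):
  for s in spots(c,t): print(t,*s)
print(env.state()['tcp_pos'],env.state()['gripper_width'])
c=env.camera('scene'); 
for s in spots(c,'tin_4_mid')+spots(c,'tin_3_mid'): print(*s)
cv2.imwrite('pics/s1.png',c['image'])
```

```text
tin_3_mid 0.93 [0.247  0.3167 0.0427]
tin_3_mid 0.75 [0.6502 0.0782 0.0744]
tin_2_mid 0.68 [ 0.3576 -0.3004  0.0557]
tin_2_mid 0.63 [ 0.3146 -0.1914  0.0547]
tin_1_mid 0.6 [ 0.4194 -0.1471  0.0704]
tin_1_mid 0.5 [0.6487 0.0765 0.0765]
[ 0.44740688 -0.00392568  0.1466889 ] 0.9968772062549068
0.67 [ 4.459e-01 -2.000e-04  3.440e-02]
0.94 [0.2491 0.3185 0.0415]
0.66 [0.6481 0.0833 0.0775]
0.45 [0.6792 0.3263 0.0294]
```

View pics/s1.png

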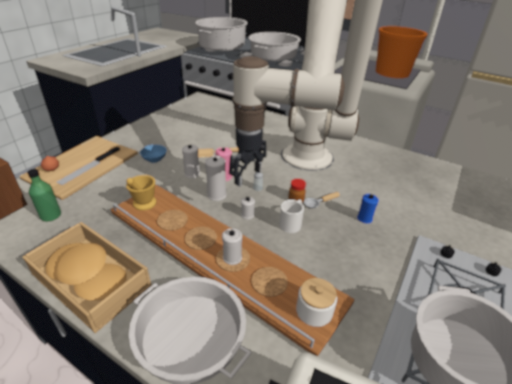

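Tin 3 stands upright on its mat at (232,247), well centred. The open gripper hangs above tin 4 at (248,208).

>>> {"fn": "servo_tool", "kwargs": {"motion": [[[0, 0, -0.1, 0, 0, 0, 0], [0, 0, -0.22, 0, 0, 0, 0], [0, 0, -0.34, 0, 0, 0, 0], [0, 0, -0.42, 0, 0, 0, 0], [0, 0, -0.46, 0, 0, 0, 0], [0, 0, -0.468, 0, 0, 0, 0], [0, 0, -0.468, 0, 0, 0, 0], [0, 0, -0.468, 0, 0, 0, 0.3]]]}}

```text
time_s: 10.95
tcp_pos: [0.4477, -0.0037, 0.0301]
ee_rot: [-0.67, 0.742, -0.0, 0.001]
force: [-0.4, -0.4, -0.8]
gripper_width: 0.812
finger_force: 0.0
```

>>> {"fn": "servo_tool", "kwargs": {"motion": [[[0, 0, 0, 0, 0, 0, 0.4], [0, 0, 0, 0, 0, 0, 0.5], [0, 0, 0, 0, 0, 0, 0.6], [0, 0, 0, 0, 0, 0, 0.8], [0, 0, 0, 0, 0, 0, 1], [0, 0, 0, 0, 0, 0, 1], [0, 0, 0, 0, 0, 0, 1], [0, 0, 0, 0, 0, 0, 1]]]}}

```text
time_s: 11.95
tcp_pos: [0.4475, -0.0038, 0.0299]
ee_rot: [-0.67, 0.742, -0.0, 0.0]
force: [-0.7, 0.3, 5.5]
gripper_width: 0.482
finger_force: 60.1
```

>>> {"fn": "servo_tool", "kwargs": {"motion": [[[0, 0, 0.12, 0, 0, 0, 1], [0, 0, 0.3, 0, 0, 0, 1], [0, 0, 0.48, 0, 0, 0, 1], [0.05, 0.1, 0.6, 0, 0, 0, 1], [0.15, 0.2, 0.64, 0, 0, 0, 1], [0.27, 0.32, 0.64, 0, 0, 0, 1], [0.4, 0.45, 0.64, 0, 0, 0, 1], [0.5, 0.55, 0.64, 0, 0, 0, 1]]]}}

```text
time_s: 12.95
tcp_pos: [0.5726, 0.1348, 0.1884]
ee_rot: [-0.67, 0.742, 0.0, -0.001]
force: [0.1, -0.3, -1.5]
gripper_width: 0.482
finger_force: 61.0
```

>>> {"fn": "servo_tool", "kwargs": {"motion": [[[0.12, 0.1, 0, 0, 0, 0, 1], [0.22, 0.18, 0, 0, 0, 0, 1], [0.3, 0.23, 0, 0, 0, 0, 1], [0.36, 0.26, 0, 0, 0, 0, 1], [0.364, 0.26, 0, 0, 0, 0, 1], [0.364, 0.26, -0.1, 0, 0, 0, 1], [0.364, 0.26, -0.2, 0, 0, 0, 1], [0.364, 0.26, -0.25, 0, 0, 0, 1]]]}}

```text
time_s: 13.95
tcp_pos: [0.6615, 0.1977, 0.1249]
ee_rot: [-0.67, 0.742, 0.001, -0.002]
force: [-0.1, 0.1, -1.6]
gripper_width: 0.479
finger_force: 61.0
```

>>> {"fn": "servo_tool", "kwargs": {"motion": [[[0, 0, -0.06, 0, 0, 0, 1], [0, 0, -0.12, 0, 0, 0, 1], [0, 0, -0.18, 0, 0, 0, 1], [0, 0, -0.22, 0, 0, 0, 1], [0, 0, -0.24, 0, 0, 0, 1], [0, 0, -0.248, 0, 0, 0, 1], [0, 0, -0.248, 0, 0, 0, 1], [0, 0, -0.248, 0, 0, 0, 1]]]}}

```text
time_s: 14.95
tcp_pos: [0.6634, 0.1988, 0.0652]
ee_rot: [-0.67, 0.742, -0.0, 0.001]
force: [0.3, 0.1, -0.5]
gripper_width: 0.477
finger_force: 61.1
```

>>> {"fn": "servo_tool", "kwargs": {"motion": [[[0, 0, 0, 0, 0, 0, 0.5], [0, 0, 0, 0, 0, 0, 0.2], [0, 0, 0, 0, 0, 0, 0], [0, 0, 0, 0, 0, 0, 0], [0, 0, 0, 0, 0, 0, 0], [0, 0, 0.15, 0, 0, 0, 0], [0, 0, 0.4, 0, 0, 0, 0], [0, 0, 0.64, 0, 0, 0, 0]]]}}

```text
time_s: 15.95
tcp_pos: [0.663, 0.1984, 0.2265]
ee_rot: [-0.67, 0.742, -0.0, -0.0]
force: [2.0, -0.0, -0.2]
gripper_width: 0.997
finger_force: 0.0
```

>>> {"fn": "servo_tool", "kwargs": {"motion": [[[-0.1, -0.1, 0.05, 0, 0, 0, 0], [-0.25, -0.2, 0.05, 0, 0, 0, 0], [-0.4, -0.3, 0.05, 0, 0, 0, 0], [-0.55, -0.45, 0.05, 0, 0, 0, 0], [-0.7, -0.6, 0.05, 0, 0, 0, 0], [-0.85, -0.75, 0.05, 0, 0, 0, 0], [-0.95, -0.9, 0.05, 0, 0, 0, 0], [-0.99, -1, 0.05, 0, 0, 0, 0]]]}}

```text
time_s: 16.95
tcp_pos: [0.4139, -0.0527, 0.2378]
ee_rot: [-0.67, 0.742, -0.0, 0.0]
force: [0.2, 0.7, 0.0]
gripper_width: 0.999
finger_force: 0.0
```

Run:
```python
from h import *
wrist('tin_1_mid')
for n in('top','scene'):
  c=env.camera(n)
  for t in('tin_4_mid','tin_1_mid','tin_2_mid'):
    for s in spots(c,t): print(n,t,*s)
```

```text
tcp [ 0.4139 -0.0527  0.2378]
top tin_4_mid 0.86 [0.665  0.2003 0.0685]
top tin_4_mid 0.64 [ 0.4161 -0.1466  0.0688]
top tin_1_mid 0.84 [ 0.4176 -0.1474  0.0665]
top tin_1_mid 0.72 [0.6599 0.1979 0.0325]
top tin_2_mid 0.93 [ 0.3113 -0.1973  0.0551]
top tin_2_mid 0.55 [ 0.3584 -0.2996  0.0548]
scene tin_4_mid 0.7 [0.6624 0.202  0.0675]
scene tin_1_mid 0.93 [ 0.4166 -0.149   0.0671]
scene tin_1_mid 0.25 [0.661  0.2034 0.0275]
scene tin_2_mid 0.95 [ 0.3653 -0.3031  0.0536]
```

>>> {"fn": "servo_tool", "kwargs": {"motion": [[[0.008, -0.15, 0, 0, 0, 0, 0], [0.008, -0.3, 0, 0, 0, 0, 0], [0.008, -0.385, 0, 0, 0, 0, 0], [0.008, -0.385, 0, 0, 0, 0, 0], [0.008, -0.385, -0.15, 0, 0, 0, 0], [0.008, -0.385, -0.3, 0, 0, 0, 0], [0.008, -0.385, -0.45, 0, 0, 0, 0], [0.008, -0.385, -0.544, 0, 0, 0, 0]]]}}

```text
time_s: 18.45
tcp_pos: [0.4171, -0.1467, 0.0997]
ee_rot: [-0.67, 0.742, 0.001, -0.001]
force: [0.2, -0.1, 0.8]
gripper_width: 0.998
finger_force: 0.0
```

>>> {"fn": "servo_tool", "kwargs": {"motion": [[[0, 0, 0, 0, 0, 0, 0], [0, 0, 0, 0, 0, 0, 0.1], [0, 0, 0, 0, 0, 0, 0.3], [0, 0, 0, 0, 0, 0, 0.5], [0, 0, 0, 0, 0, 0, 0.8], [0, 0, 0, 0, 0, 0, 1], [0, 0, 0, 0, 0, 0, 1], [0, 0, 0, 0, 0, 0, 1]]]}}

```text
time_s: 19.45
tcp_pos: [0.418, -0.1476, 0.1028]
ee_rot: [-0.67, 0.742, -0.001, 0.001]
force: [-2.7, 1.6, 6.0]
gripper_width: 0.761
finger_force: 64.2
```

>>> {"fn": "servo_tool", "kwargs": {"motion": [[[0, 0, 0.08, 0, 0, 0, 1], [0, 0, 0.2, 0, 0, 0, 1], [0.05, 0, 0.32, 0, 0, 0, 1], [0.18, -0.01, 0.36, 0, 0, 0, 1], [0.34, -0.02, 0.36, 0, 0, 0, 1], [0.5, -0.03, 0.36, 0, 0, 0, 1], [0.66, -0.04, 0.36, 0, 0, 0, 1], [0.77, -0.046, 0.36, 0, 0, 0, 1]]]}}

```text
time_s: 20.45
tcp_pos: [0.611, -0.1589, 0.1903]
ee_rot: [-0.67, 0.743, 0.001, -0.0]
force: [0.2, 0.3, -4.8]
gripper_width: 0.763
finger_force: 67.2
```

>>> {"fn": "servo_tool", "kwargs": {"motion": [[[0.05, 0, 0, 0, 0, 0, 1], [0.054, 0, 0, 0, 0, 0, 1], [0.054, 0, -0.05, 0, 0, 0, 1], [0.054, 0, -0.1, 0, 0, 0, 1], [0.054, 0, -0.15, 0, 0, 0, 1], [0.054, 0, -0.19, 0, 0, 0, 1], [0.054, 0, -0.2, 0, 0, 0, 1], [0.054, 0, -0.2, 0, 0, 0, 1]]]}}

```text
time_s: 21.45
tcp_pos: [0.6238, -0.1592, 0.1413]
ee_rot: [-0.67, 0.742, -0.0, -0.0]
force: [1.2, 0.9, -4.0]
gripper_width: 0.761
finger_force: 67.2
```

Run:
```python
from h import *
print(env.state()['tcp_pos'])
for n in('top','scene'):
  c=env.camera(n)
  for t in('tin_1_mid','mat_1'):
    for s in spots(c,t): print(n,t,*s)
cv2.imwrite('pics/s2.png',c['image'])
```

```text
[ 0.62375985 -0.15921009  0.14126174]
top tin_1_mid 0.83 [ 0.622  -0.1614  0.1042]
top mat_1 0.86 [0.6647 0.1976 0.0346]
top mat_1 0.74 [0.6497 0.0798 0.0296]
top mat_1 0.56 [ 0.6267 -0.1581  0.033 ]
scene tin_1_mid 0.64 [ 0.6248 -0.1618  0.1075]
scene mat_1 0.87 [0.6615 0.2018 0.0286]
scene mat_1 0.66 [ 0.6259 -0.1572  0.0328]
scene mat_1 0.63 [ 0.6357 -0.0443  0.0309]
```

View pics/s2.png

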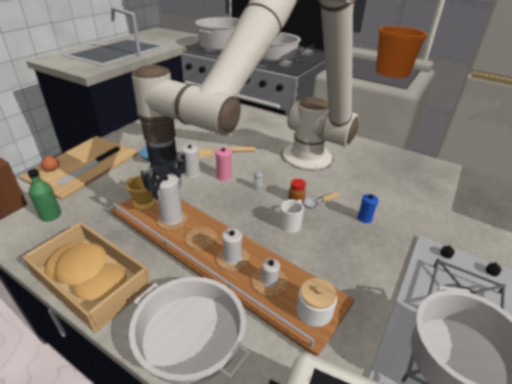

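Tin 1 hangs upright just above its mat at (170,200). Tin 3 (232,247) and tin 4 (270,272) stand upright on their mats. Now I lower the last 3 mm, release and rise.

>>> {"fn": "servo_tool", "kwargs": {"motion": [[[0.004, 0.006, -0.006, 0, 0, 0, 1], [0.004, 0.006, -0.013, 0, 0, 0, 1], [0.004, 0.006, -0.013, 0, 0, 0, 1], [0.004, 0.006, -0.013, 0, 0, 0, 0.4], [0.004, 0.006, -0.013, 0, 0, 0, 0.2], [0.004, 0.006, -0.013, 0, 0, 0, 0], [0.004, 0.006, -0.013, 0, 0, 0, 0], [0.004, 0.006, -0.013, 0, 0, 0, 0]]]}}

```text
time_s: 22.75
tcp_pos: [0.6249, -0.1577, 0.1385]
ee_rot: [-0.67, 0.742, -0.0, 0.0]
force: [0.1, -0.0, -0.4]
gripper_width: 1.001
finger_force: 0.0
```

>>> {"fn": "servo_tool", "kwargs": {"motion": [[[0, 0, 0.1, 0, 0, 0, 0], [0, 0, 0.25, 0, 0, 0, 0], [0, 0, 0.4, 0, 0, 0, 0], [-0.1, 0, 0.45, 0, 0, 0, 0], [-0.3, -0.1, 0.45, 0, 0, 0, 0], [-0.5, -0.2, 0.45, 0, 0, 0, 0], [-0.7, -0.3, 0.45, 0, 0, 0, 0], [-0.85, -0.4, 0.45, 0, 0, 0, 0]]]}}

```text
time_s: 23.75
tcp_pos: [0.4101, -0.2582, 0.2511]
ee_rot: [-0.67, 0.742, -0.0, 0.0]
force: [0.3, -0.0, -0.5]
gripper_width: 0.997
finger_force: 0.0
```

>>> {"fn": "servo_tool", "kwargs": {"motion": [[[-0.1, -0.09, 0, 0, 0, 0, 0], [-0.2, -0.176, 0, 0, 0, 0, 0], [-0.2, -0.176, 0, 0, 0, 0, 0], [-0.2, -0.176, -0.15, 0, 0, 0, 0], [-0.2, -0.176, -0.33, 0, 0, 0, 0], [-0.2, -0.176, -0.5, 0, 0, 0, 0], [-0.2, -0.176, -0.64, 0, 0, 0, 0], [-0.2, -0.176, -0.704, 0, 0, 0, 0]]]}}

```text
time_s: 24.75
tcp_pos: [0.3621, -0.3009, 0.0727]
ee_rot: [-0.67, 0.742, 0.001, -0.001]
force: [0.4, -0.1, -0.1]
gripper_width: 0.998
finger_force: 0.0
```

>>> {"fn": "servo_tool", "kwargs": {"motion": [[[0, 0, 0, 0, 0, 0, 0], [0, 0, 0, 0, 0, 0, 0.1], [0, 0, 0, 0, 0, 0, 0.3], [0, 0, 0, 0, 0, 0, 0.5], [0, 0, 0, 0, 0, 0, 0.8], [0, 0, 0, 0, 0, 0, 1], [0, 0, 0, 0, 0, 0, 1], [0, 0, 0, 0, 0, 0, 1]]]}}

```text
time_s: 25.75
tcp_pos: [0.3627, -0.3019, 0.0759]
ee_rot: [-0.67, 0.742, -0.001, 0.0]
force: [-0.5, 1.4, 5.9]
gripper_width: 0.661
finger_force: 63.3
```

>>> {"fn": "servo_tool", "kwargs": {"motion": [[[0, 0, 0.1, 0, 0, 0, 1], [0, 0, 0.25, 0, 0, 0, 1], [0.02, 0, 0.4, 0, 0, 0, 1], [0.1, 0.06, 0.48, 0, 0, 0, 1], [0.18, 0.18, 0.5, 0, 0, 0, 1], [0.26, 0.32, 0.5, 0, 0, 0, 1], [0.34, 0.46, 0.5, 0, 0, 0, 1], [0.42, 0.6, 0.5, 0, 0, 0, 1]]]}}

```text
time_s: 26.75
tcp_pos: [0.4667, -0.1503, 0.1989]
ee_rot: [-0.67, 0.743, 0.001, -0.0]
force: [1.0, -0.5, -3.1]
gripper_width: 0.665
finger_force: 65.0
```

>>> {"fn": "servo_tool", "kwargs": {"motion": [[[0.06, 0.14, 0, 0, 0, 0, 1], [0.14, 0.28, 0, 0, 0, 0, 1], [0.24, 0.39, 0, 0, 0, 0, 1], [0.36, 0.438, 0, 0, 0, 0, 1], [0.5, 0.444, 0, 0, 0, 0, 1], [0.62, 0.444, 0, 0, 0, 0, 1], [0.676, 0.444, 0, 0, 0, 0, 1], [0.676, 0.444, -0.1, 0, 0, 0, 1]]]}}

```text
time_s: 27.75
tcp_pos: [0.6377, -0.0406, 0.1754]
ee_rot: [-0.67, 0.742, -0.001, 0.002]
force: [-0.4, -0.1, -4.6]
gripper_width: 0.663
finger_force: 65.2
```

>>> {"fn": "servo_tool", "kwargs": {"motion": [[[0, 0, -0.06, 0, 0, 0, 1], [0, 0, -0.12, 0, 0, 0, 1], [0, 0, -0.18, 0, 0, 0, 1], [0, 0, -0.22, 0, 0, 0, 1], [0, 0, -0.24, 0, 0, 0, 1], [0, 0, -0.245, 0, 0, 0, 1], [0, 0, -0.245, 0, 0, 0, 1], [0, 0, -0.245, 0, 0, 0, 1]]]}}

```text
time_s: 28.75
tcp_pos: [0.6364, -0.0406, 0.1139]
ee_rot: [-0.67, 0.742, -0.0, 0.0]
force: [-0.7, -0.5, -4.3]
gripper_width: 0.665
finger_force: 65.2
```

Run:
```python
from h import *
print(env.state()['tcp_pos'])
for n in('top','scene'):
  c=env.camera(n)
  for t in('tin_1_mid','tin_2_mid','mat_1'):
    for s in spots(c,t): print(n,t,*s)
```

```text
[ 0.63643112 -0.04061335  0.11388207]
top tin_1_mid 0.59 [ 0.6262 -0.1579  0.1024]
top tin_2_mid 0.78 [ 0.3147 -0.1949  0.0536]
top tin_2_mid 0.57 [ 0.6352 -0.0421  0.0943]
top mat_1 0.76 [ 0.6387 -0.0415  0.0305]
top mat_1 0.7 [0.6476 0.0768 0.0254]
top mat_1 0.69 [ 0.6221 -0.1581  0.0306]
scene tin_1_mid 0.81 [ 0.624  -0.1601  0.1042]
scene tin_2_mid 0.78 [ 0.3122 -0.1903  0.0509]
scene tin_2_mid 0.76 [ 0.6367 -0.0446  0.0927]
scene mat_1 0.85 [ 0.6327 -0.0428  0.0335]
scene mat_1 0.76 [0.6501 0.0834 0.0339]
scene mat_1 0.56 [0.6626 0.201  0.0272]
scene mat_1 0.53 [ 0.6256 -0.1563  0.0313]
```

Touch height is 0.111 (0.0759 + 0.035), so lower 2.5 mm more, release, and retreat up and back.

>>> {"fn": "servo_tool", "kwargs": {"motion": [[[0, 0.002, -0.006, 0, 0, 0, 1], [0, 0.002, -0.011, 0, 0, 0, 1], [0, 0.002, -0.011, 0, 0, 0, 1], [0, 0.002, -0.011, 0, 0, 0, 0.4], [0, 0.002, -0.011, 0, 0, 0, 0.2], [0, 0.002, -0.011, 0, 0, 0, 0], [0, 0.002, -0.011, 0, 0, 0, 0], [0, 0.002, -0.011, 0, 0, 0, 0]]]}}

```text
time_s: 30.15
tcp_pos: [0.6362, -0.0402, 0.1106]
ee_rot: [-0.67, 0.742, -0.0, 0.0]
force: [0.7, -0.9, -0.4]
gripper_width: 0.998
finger_force: 0.0
```

>>> {"fn": "servo_tool", "kwargs": {"motion": [[[0, 0, 0.1, 0, 0, 0, 0], [0, 0, 0.25, 0, 0, 0, 0], [0, 0, 0.45, 0, 0, 0, 0], [0, 0, 0.65, 0, 0, 0, 0], [-0.15, 0, 0.75, 0, 0, 0, 0], [-0.35, 0, 0.75, 0, 0, 0, 0], [-0.55, 0, 0.75, 0, 0, 0, 0], [-0.7, 0, 0.75, 0, 0, 0, 0]]]}}

```text
time_s: 31.15
tcp_pos: [0.4591, -0.0403, 0.2983]
ee_rot: [-0.67, 0.742, -0.0, 0.0]
force: [0.0, -0.1, 0.8]
gripper_width: 0.995
finger_force: 0.0
```

Run:
```python
from h import *
for n in('top','scene'):
  c=env.camera(n); cv2.imwrite(f'pics/end_{n}.png',c['image'])
  for t in('tin_1_mid','tin_2_mid','tin_3_mid','tin_4_mid'):
    for s in spots(c,t): print(n,t,*s)
```

```text
top tin_2_mid 0.84 [ 0.3126 -0.1962  0.0526]
top tin_3_mid 0.67 [0.2487 0.3196 0.042 ]
scene tin_1_mid 0.97 [ 0.6216 -0.158   0.102 ]
scene tin_2_mid 0.81 [ 0.313  -0.1897  0.0503]
scene tin_2_mid 0.72 [ 0.6404 -0.0412  0.0881]
scene tin_3_mid 0.9 [0.2466 0.3157 0.0426]
scene tin_3_mid 0.68 [0.6532 0.08   0.0792]
scene tin_4_mid 0.6 [0.6651 0.202  0.0676]
```

View pics/end_scene.png

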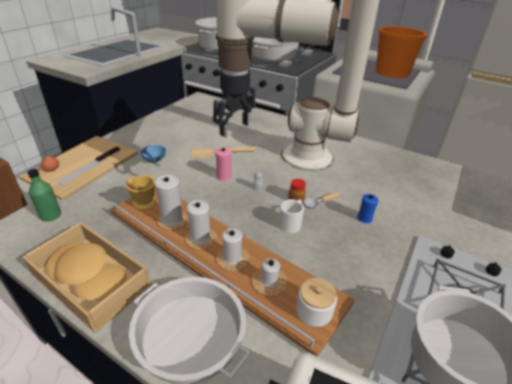

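All four tins stand upright on their mats, at (169,200), (199,222), (232,247) and (270,272). They step down from the mortar to the salt jar, and the gripper is clear.

```bash
python3 -c "
from rig import env
print(env.hand_in())"
```

```text
the job is handed in; nothing more can be done
None
```

The job is handed in at about 31 s of robot time: all four tins stand upright on their mats in height order, tallest beside the mortar, with the gripper clear; hand-in returned no verdict.

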